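# Hold a corner square in a casting-mould corner

## Task

Take the aluminium corner square by its wooden grip and lift it off the top of the pile of plaster discs, leaving the pile where it is. Set it down flat on the mould's base board and press it into the corner between the two upright boards until its outer edges lie flush along both of them, so that the sprung board is pushed out square to the fixed one. Finish while still gripping the square and pressing it against both boards, do not let go; leave the jar and the cup alone.

Things in the scene. Friction and masses are not known exactly. Their poses are not given: they have to be found in the camera images.
- square: L-shaped aluminium corner square with a wooden grip, about 0.3 kg, flat on the upper plaster disc. Origin: bottom of its outer corner (heel). Legs run along its own +x and +y, each 110 mm long, 16 wide, 30 tall; outer faces are its planes y = 0 and x = 0. A diagonal brace 18 to 30 mm up joins them. Home when its origin and axes coincide with those of the fixed board (fence)
- grip (a point): where to grip the square: its upright wooden grip, centred over (45, 45) mm in the square's frame, 14 mm thick along the legs' bisector (+x+y), 50 mm long across it (+x-y), from 30 to 80 mm above the underside. This point is at (45, 45, 62) mm; its axes are the square's
- base: fixed white-faced base board of the mould, 180 x 180 x 18 mm, on the bench. Origin at bench level below the inner corner of the upright boards; it reaches from -35 to +145 mm along its own x and y. A steel hinge post, 18 mm across, 68 mm tall over the bench, stands outside the corner at (-14, -14) mm. The corner opens along +x+y, roughly towards the robot; axes as the fence's
- fence: fixed upright wooden board of the corner, 145 mm long, 18 thick, 40 tall, on the base board, two small steel brackets on its back. Origin at the inner corner at base-board level (18 mm above the bench); it runs along its own +x, its inner face is its plane y = 0, free space at +y
- wing: sprung upright wooden board, 145 mm long, 18 thick, 40 tall. Origin at the inner corner on its upright hinge axis, at base-board level; runs along its +y, inner face is its plane x = 0, free space at +x. A spring (0.25 N m, nearly constant) swings it 5 deg inwards of square to a stop; 2 to 3 N at the end of the square's leg pushes it out. Square when parallel to the fence's axes; can go 3 deg past
- bat_low: lower of two loose plaster discs piled on the bench, 200 mm across, 20 mm thick, 0.7 kg; origin at the centre of its underside
- bat_top: upper plaster disc, same size, its top 40 mm above the bench, the square lies on it; origin at the centre of its underside
- jar: glass jar with steel lid, 66 mm across, 100 mm tall, bystander; origin under its centre
- cup: black cup, 72 mm across, 90 mm tall, bystander; origin under its centre
Not all that is in view belongs to the job. Leave any blue or orange look-alike of the bat_top alone.

How it is judged:
By the outcome, as a careful person would: the job done as asked, in the order asked, and still so for the second after the job is handed in, while the arm keeps its last pose, push and grip.
It also fails if it takes over 54 s, if anything falls off the work surface, if the arm or the gripper's body presses on something with over 40 N, if the wrist force passes 120 N, or if a joint passes its speed limit or range.

## Robot

A 6-joint arm with a two-finger parallel gripper is mounted at the origin on the work surface. World frame = base frame: x ahead of the robot, y to its left, z up, the work surface at z = 0. Lengths are in m, angles in rad, forces in N, time in s.
With the tool pointing down it reaches from about 0.25 to 0.8 m from the base axis. Payload 8.5 kg.
Tool frame: the origin (TCP) lies midway between the tips of the shut fingers; the grasp point (between the pads) lies 19 mm behind it; z points along the fingers, y is the line along which they close (so a half turn about z gives the same grasp; the last joint's range is limited). The gripper opens to 85 mm and grips with 20 to 120 N. Pads are 22 mm wide; open, the fingers measure 114 mm over their backs; the gripper's body (76 mm by 85 mm) begins 54 mm behind the grasp point. The pads swing forward as they close: fully open they stand 13 mm farther back than shut.
Start: joints at [1.276, 0.238, -0.013, 1.319, 0, 1.571], TCP at [0.153, 0.502, 0.231] pointing down, gripper open.
Joint ranges: [-2.66, 2.66], [-1.03, 1.9], [-1.14, 1.46], [-1.82, 2.27], [-1.45, 1.34], [-3.14, 3.14]. Speed limits (rad/s): [2.22, 2.22, 2.79, 3.14, 3.14, 3.14].

## Interface

Orientations are given as [roll, pitch, yaw] about the fixed x, y, z axes, in that order (R = Rz(yaw) Ry(pitch) Rx(roll)).
In Python, from rig import sensors, vision, bot gives the robot as it stands.
- The arm moves only by the tool carry_out, never from a script. Its argument "targets" is a list of rows, each an object of numbers: "jaw": the opening, from 0 (shut) to 1 (fully open); "tx", "ty", "tz": the shift along the tool's x, y, z in cm; "rx", "ry", "rz": the turn, a rotation vector about the tool's x, y, z in degrees. A call has 1 to 12 rows; each row shifts and turns the commanded pose from where the row before left it, along the tool's axes as they then stand; what a row does not reach is not made up. A row lasts 1/10 s, in which the tool goes at most 50 mm and 8.59 degrees, less where a joint would pass 70% of its speed; a pose out of reach is approached as far as the arm can. A call with a gripper value outside its range is refused whole. The fingers move at their own pace and stop on an object; "newtons" is the grip in N (left out, the last holds). Time passes only in rows, so rows that do not move let the fingers close. It gives the time, the measured TCP pose, the force, the opening and the grip force at its end, in the units of the state.
- sensors.observe(): the state, without advancing time (a new reading comes with each control period).
- vision.read_camera(name): name is "scene" or "top"; returns the picture (480x640x3 uint8, blue, green, red); there is no depth.
- vision.camera_info(name): a dict with "K" (3x3 intrinsics, pixels), "R" (3x3) and "t" (3): a world point X has camera coordinates R X + t. Camera axes: x right, y down, z forward; pixel columns grow to the right and rows downward; lengths in m; the calibration is good to about 2 mm. A picture is of the moment at which its call begins. camera_info takes no time and is no camera call.
- bot.finish_job(): hands the job in; it is judged then, once.
The state is a dict: "time": time; "q": joint angles; "qd": joint speeds; "effort": joint torques, N m; "position": TCP position; "tcp_rot": TCP orientation; "contact_force": force on the tool from outside, world axes, zero at the start; "wrist_torque": the same for the moment, N m; "width": opening from 0.0 (shut) to 1.0 (fully open); "finger_force": force on a finger pad.
Only numpy, scipy, OpenCV 4.12 (cv2) and the standard library are available. Lean on these libraries where they do the work, as an engineer would, in place of code of your own. Each camera call takes 0.05 s, during which the arm holds its last target. There are 200 camera calls.

## Working session

There is one attempt and no reset: what is moved stays moved. The work goes in short steps, Python scripts to look and compute and a tool call to move; the robot and the scene stay as the last step left them, time stands still between calls to the robot, and variables do not carry over. Pictures are saved under pics/ and viewed, at most 10 in all, crops included, and the job is handed in when it is done.

Besides the shell and the picture viewer there is one more tool, called in YAML: its name, and indented under it one key for each argument. carry_out: Moves the arm, as the interface text tells. Its arguments: {"type":"object","properties":{"targets":{"type":"array"},"newtons":{"type":"number"}},"required":["targets"]}

```bash
ls; mkdir -p pics
python3 - <<'E'
from rig import sensors, vision, bot
import cv2
for n in("scene","top"):
    cv2.imwrite(f"pics/{n}0.png",vision.read_camera(n)); c=vision.camera_info(n); print(c)
print(sensors.observe())
E
```

```text
pics
{'K': array([[619.61513146,   0.        , 320.83325505],
       [  0.        , 619.61513146, 238.82378853],
       [  0.        ,   0.        ,   1.        ]]), 'R': array([[ 0.30208394,  0.95317638,  0.01414495],
       [ 0.69624888, -0.21047378, -0.68624944],
       [-0.65113961,  0.21715334, -0.72722873]]), 't': array([-0.03421778, -0.37914305,  1.96800757])}
{'K': array([[464.03172313,   0.        , 315.52468361],
       [  0.        , 464.03172313, 240.24337511],
       [  0.        ,   0.        ,   1.        ]]), 'R': array([[ 0.01417005, -0.99929028,  0.03490201],
       [-0.99899929, -0.01562957, -0.04190626],
       [ 0.04242202, -0.03427327, -0.99851175]]), 't': array([-0.1524687 ,  0.58405722,  0.89989676])}
{'time': 0.1, 'q': array([ 1.27598321e+00,  2.38681040e-01, -1.41423272e-02,  1.31921238e+00,
        2.01643435e-05,  1.57078470e+00]), 'qd': array([-0.00063283, -0.00095529,  0.00244789, -0.0019181 ,  0.00128609,
       -0.00046028]), 'effort': array([-8.99646584e-04, -5.39717960e+01,  3.47000742e+01,  1.34168740e-02,
       -5.63490767e-05,  6.38944343e-06]), 'position': array([0.15243207, 0.50200054, 0.23077353]), 'tcp_rot': array([-3.14035323e+00, -2.01787371e-05,  2.84679114e+00]), 'contact_force': array([ 0.18213263, -1.41475719, -0.55203731]), 'wrist_torque': array([ 0.05642771, -0.02235857,  0.06012732]), 'finger_force': 0.0, 'width': 0.9967705229071161}
```

View pics/scene0.png

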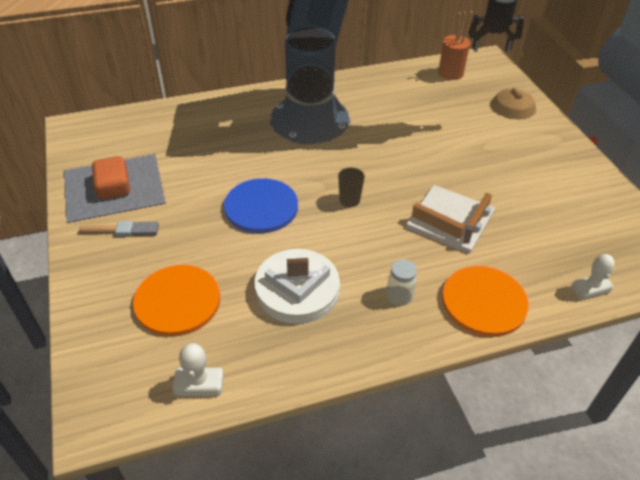

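View pics/top0.png

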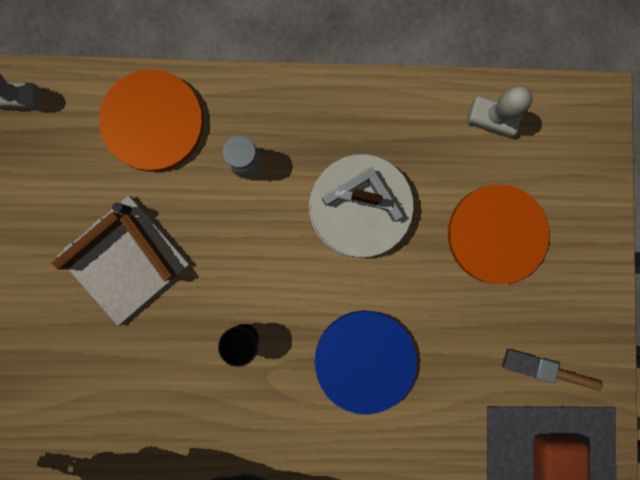

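The scene view shows the square on the disc pile at about (297,280) and the mould at (452,217). In the top view the square's heel is near (372,170), its grip near (366,197), and the mould corner near (122,212) beside the post. The jar is at (240,153) and the cup at (238,345).

Run:
```python
import cv2
a=cv2.imread("pics/top0.png"); 
cv2.imwrite("pics/c1.png",cv2.convertScaleAbs(cv2.resize(a[150:240,305:425],None,fx=6.5,fy=6.5,interpolation=cv2.INTER_CUBIC),alpha=1.2))
cv2.imwrite("pics/c2.png",cv2.convertScaleAbs(cv2.resize(a[190:330,45:200],None,fx=4,fy=4,interpolation=cv2.INTER_CUBIC),alpha=1.6))
```

```text
(no output)
```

View pics/c1.png

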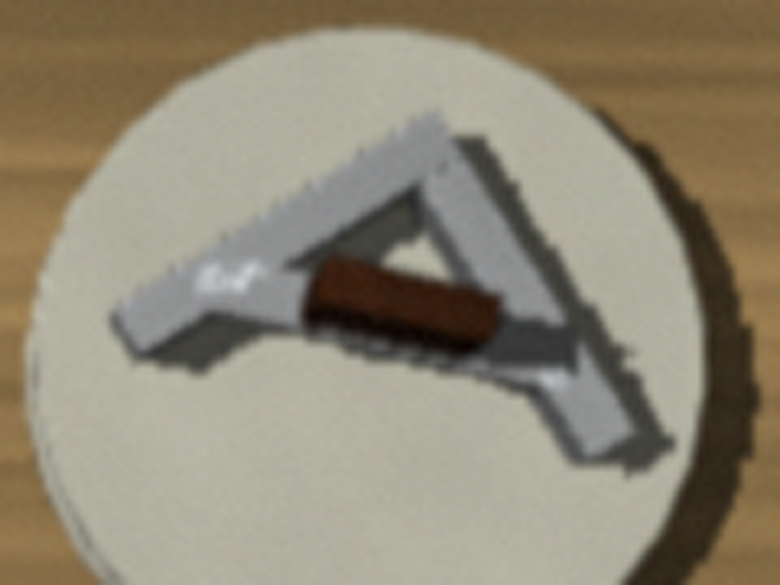

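View pics/c2.png

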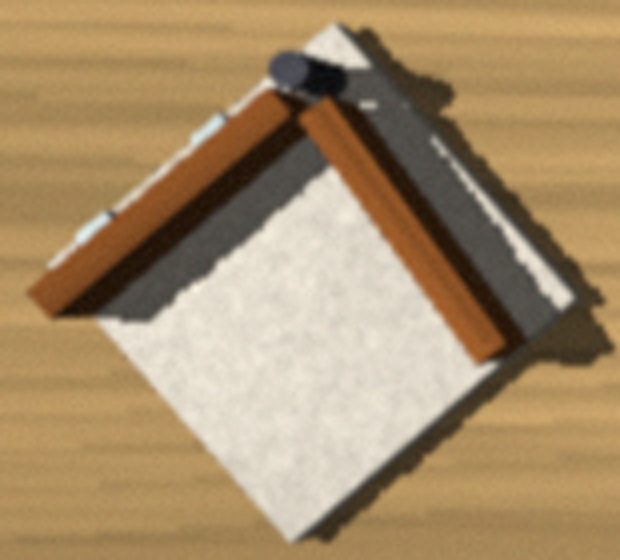

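The crops give me the square's heel top at crop pixel (443,108), leg ends at (112,312) and (637,435), and the grip top. For the mould they give the base corners at (335,22), (578,298) and (292,540), the fence top edge, and the post top at (291,70). The fence is the left board, since it has the brackets on its back.

```bash
cat > h.py <<'E'
import numpy as np
from scipy.optimize import least_squares
from rig import vision
def proj(P,cam):
    c=vision.camera_info(cam); p=(np.atleast_2d(P)@c["R"].T+c["t"])@c["K"].T; return p[:,:2]/p[:,2:]
def world(p,z0):
    x,y,a=p; c,s=np.cos(a),np.sin(a)
    return lambda P: np.c_[x+c*P[:,0]-s*P[:,1], y+s*P[:,0]+c*P[:,1], P[:,2]+z0]
def fit(P,uv,z0,p0,cam="top"):
    P=np.array(P)/1000.; f=lambda p:(proj(world(p,z0)(P),cam)-uv).ravel()
    r=least_squares(f,p0,loss="soft_l1"); print(r.x,np.degrees(r.x[2]),"\n",np.round(f(r.x).reshape(-1,2),1).tolist()); return r.x
E
python3 - <<'E'
from h import *
c1=lambda a:np.array(a)/6.5+[305,150]; c2=lambda a:np.array(a)/4+[45,190]
g=lambda a,b:[45+(a+b)/2**.5,45+(a-b)/2**.5,80]
sq=[[0,0,30],[110,0,30],[0,110,30],g(-7,25),g(-7,-25)]
c=vision.camera_info("top");print("cam",-c["R"].T@c["t"])
p=fit(sq,c1([(443,108),(112,312),(637,435),(322,258),(502,295)]),.04,[.6,-.1,2.5])
W=world(p,.04)(np.array([[.045,.045,.062]]));print("grip",W)
for q in([(45,45,80)],[(45,45,30)]): 
    print(proj(world(p,.04)(np.array(q)/1000),"scene"))
f=[[-35,-35,0],[-35,145,0],[145,145,0],[145,0,40],[145,-18,40],[0,0,40],[-14,-14,50]]
p2=fit(f,c2([(335,22),(578,298),(292,540),(55,317),(28,290),(300,112),(291,70)]),.018,[.55,.4,2.5])
for q in([(145,0,40)],[(145,145,0)],[(-35,145,0)],[(-14,-14,50)]): print(proj(world(p2,.018)(np.array(q)/1000.),"scene"))
from rig import sensors; print(sensors.observe()["position"])
E
```

```text
cam [ 0.54745779 -0.11238952  0.92835461]
[ 0.72272664 -0.24519362  2.14210078] 122.73333416493479 
 [[-1.4, 0.5], [-0.3, -0.3], [-0.1, -0.1], [0.7, -0.5], [0.6, 0.4]]
grip [[ 0.66053996 -0.23167262  0.102     ]]
[[297.02492254 259.69472423]]
[[297.32247038 273.96477488]]
[0.61974147 0.22248018 2.30274037] 131.937304493349 
 [[0.7, -0.8], [0.5, -0.1], [0.1, 1.2], [-0.7, 0.5], [-0.3, -0.2], [-0.7, 0.2], [0.3, -0.6]]
[[485.1357172  192.29060199]]
[[432.90919002 184.65915962]]
[[405.55902396 223.68949356]]
[[469.11342684 227.97132914]]
[0.15243207 0.50200054 0.23077353]
```

carry_out:
  targets:
    - {"rz":8.5,"jaw":1}
    - {"rz":8.5}
    - {"rz":8.5}
    - {"rz":8.5}
    - {"rz":8.5}
    - {"rz":8.5}
    - {"rz":8.5}
    - {"rz":8.5}
    - {"rz":8.5}
    - {"rz":8.5}
    - {"rz":0.4}
    - {}

```text
schema error: expected keys jaw, tx, ty, tz, rx, ry, rz
```

carry_out:
  targets:
    - {"jaw":1,"tx":0,"ty":0,"tz":0,"rx":0,"ry":0,"rz":8.5}
    - {"jaw":1,"tx":0,"ty":0,"tz":0,"rx":0,"ry":0,"rz":8.5}
    - {"jaw":1,"tx":0,"ty":0,"tz":0,"rx":0,"ry":0,"rz":8.5}
    - {"jaw":1,"tx":0,"ty":0,"tz":0,"rx":0,"ry":0,"rz":8.5}
    - {"jaw":1,"tx":0,"ty":0,"tz":0,"rx":0,"ry":0,"rz":8.5}
    - {"jaw":1,"tx":0,"ty":0,"tz":0,"rx":0,"ry":0,"rz":8.5}
    - {"jaw":1,"tx":0,"ty":0,"tz":0,"rx":0,"ry":0,"rz":8.5}
    - {"jaw":1,"tx":0,"ty":0,"tz":0,"rx":0,"ry":0,"rz":8.5}
    - {"jaw":1,"tx":0,"ty":0,"tz":0,"rx":0,"ry":0,"rz":8.5}
    - {"jaw":1,"tx":0,"ty":0,"tz":0,"rx":0,"ry":0,"rz":8.5}
    - {"jaw":1,"tx":0,"ty":0,"tz":0,"rx":0,"ry":0,"rz":0.4}
    - {"jaw":1,"tx":0,"ty":0,"tz":0,"rx":0,"ry":0,"rz":0}

```text
time: 1.3
position: [0.1525, 0.5022, 0.231]
tcp_rot: [-3.142, 0.001, 1.36]
contact_force: [-0.0, -0.2, 0.1]
width: 1.002
finger_force: 0.0
```

carry_out:
  targets:
    - {"jaw":1,"tx":-2.55,"ty":2.71,"tz":0,"rx":0,"ry":0,"rz":0}
    - {"jaw":1,"tx":-2.55,"ty":2.71,"tz":0,"rx":0,"ry":0,"rz":0}
    - {"jaw":1,"tx":-2.55,"ty":2.71,"tz":0,"rx":0,"ry":0,"rz":0}
    - {"jaw":1,"tx":-2.55,"ty":2.71,"tz":0,"rx":0,"ry":0,"rz":0}
    - {"jaw":1,"tx":-2.55,"ty":2.71,"tz":0,"rx":0,"ry":0,"rz":0}
    - {"jaw":1,"tx":-2.55,"ty":2.71,"tz":0,"rx":0,"ry":0,"rz":0}
    - {"jaw":1,"tx":-2.55,"ty":2.71,"tz":0,"rx":0,"ry":0,"rz":0}
    - {"jaw":1,"tx":-2.55,"ty":2.71,"tz":0,"rx":0,"ry":0,"rz":0}
    - {"jaw":1,"tx":-2.55,"ty":2.71,"tz":0,"rx":0,"ry":0,"rz":0}
    - {"jaw":1,"tx":-2.55,"ty":2.71,"tz":0,"rx":0,"ry":0,"rz":0}
    - {"jaw":1,"tx":-2.55,"ty":2.71,"tz":0,"rx":0,"ry":0,"rz":0}
    - {"jaw":1,"tx":-2.55,"ty":2.71,"tz":0,"rx":0,"ry":0,"rz":0}

```text
time: 2.5
position: [0.4058, 0.1327, 0.2314]
tcp_rot: [3.141, -0.0, 1.36]
contact_force: [-0.0, -0.0, 0.4]
width: 0.997
finger_force: 0.0
```

carry_out:
  targets:
    - {"jaw":1,"tx":-2.55,"ty":2.71,"tz":0,"rx":0,"ry":0,"rz":0}
    - {"jaw":1,"tx":-2.55,"ty":2.71,"tz":0,"rx":0,"ry":0,"rz":0}
    - {"jaw":1,"tx":-2.55,"ty":2.71,"tz":0,"rx":0,"ry":0,"rz":0}
    - {"jaw":1,"tx":-2.55,"ty":2.71,"tz":0,"rx":0,"ry":0,"rz":0}
    - {"jaw":1,"tx":-2.55,"ty":2.71,"tz":0,"rx":0,"ry":0,"rz":0}
    - {"jaw":1,"tx":-2.55,"ty":2.71,"tz":0,"rx":0,"ry":0,"rz":0}
    - {"jaw":1,"tx":-2.55,"ty":2.71,"tz":0,"rx":0,"ry":0,"rz":0}
    - {"jaw":1,"tx":-2.55,"ty":2.71,"tz":0,"rx":0,"ry":0,"rz":0}
    - {"jaw":1,"tx":-2.55,"ty":2.71,"tz":0,"rx":0,"ry":0,"rz":0}
    - {"jaw":1,"tx":-2.55,"ty":2.71,"tz":0,"rx":0,"ry":0,"rz":0}
    - {"jaw":1,"tx":-2.55,"ty":2.71,"tz":0,"rx":0,"ry":0,"rz":0}
    - {"jaw":1,"tx":0,"ty":0,"tz":0,"rx":0,"ry":0,"rz":0}

```text
time: 3.7
position: [0.6383, -0.207, 0.2295]
tcp_rot: [-3.141, 0.001, 1.357]
contact_force: [-0.5, 1.4, -0.1]
width: 1.0
finger_force: 0.0
```

carry_out:
  targets:
    - {"jaw":1,"tx":-1,"ty":1.35,"tz":0,"rx":0,"ry":0,"rz":0}
    - {"jaw":1,"tx":-0.95,"ty":1.3,"tz":0,"rx":0,"ry":0,"rz":0}
    - {"jaw":1,"tx":0,"ty":0,"tz":2,"rx":0,"ry":0,"rz":0}
    - {"jaw":1,"tx":0,"ty":0,"tz":2,"rx":0,"ry":0,"rz":0}
    - {"jaw":1,"tx":0,"ty":0,"tz":2,"rx":0,"ry":0,"rz":0}
    - {"jaw":1,"tx":0,"ty":0,"tz":2,"rx":0,"ry":0,"rz":0}
    - {"jaw":1,"tx":0,"ty":0,"tz":2,"rx":0,"ry":0,"rz":0}
    - {"jaw":1,"tx":0,"ty":0,"tz":1,"rx":0,"ry":0,"rz":0}
    - {"jaw":1,"tx":0,"ty":0,"tz":0,"rx":0,"ry":0,"rz":0}
    - {"jaw":1,"tx":0,"ty":0,"tz":0,"rx":0,"ry":0,"rz":0}

```text
time: 4.7
position: [0.6586, -0.228, 0.122]
tcp_rot: [3.141, 0.0, 1.357]
contact_force: [-0.5, 0.2, 0.6]
width: 0.999
finger_force: 0.0
```

Run:
```python
from rig import sensors, vision
import cv2
a=vision.read_camera("scene")
cv2.imwrite("pics/s1.png",cv2.resize(a[190:330,210:390],None,fx=4,fy=4,interpolation=cv2.INTER_CUBIC))
s=sensors.observe();print(s["position"],s["tcp_rot"],s["contact_force"],s["wrist_torque"],s["q"])
```

```text
[ 0.65894808 -0.22817815  0.12249577] [3.14013037e+00 2.41098068e-04 1.35719568e+00] [0.30477111 0.15776124 0.52887073] [0.00689877 0.00449693 0.01701426] [-3.33325238e-01  5.80629770e-01  2.48374028e-01  1.23705997e+00
 -6.47187117e-05  1.45107151e+00]
```

View pics/s1.png

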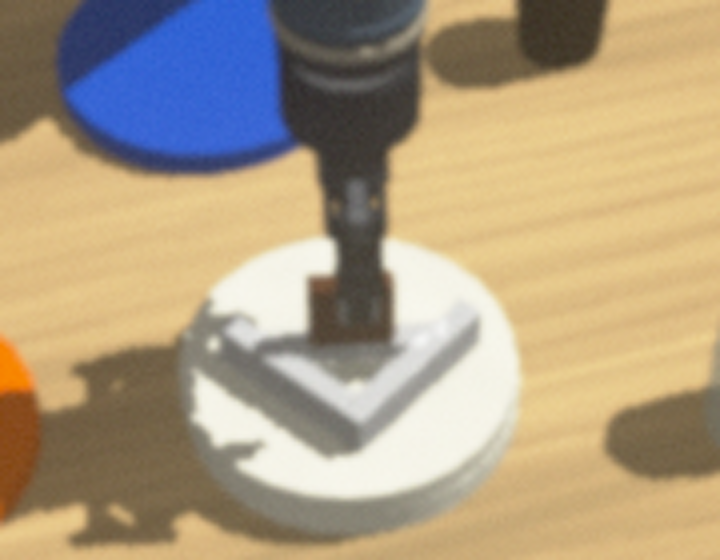

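The picture shows the open fingers straddling the wooden grip, with the front finger at crop x≈360 and the grip centre at ≈350. That agrees with the measured offset of about 3.5 mm, so I'm correcting it, going down and closing.

carry_out:
  targets:
    - {"jaw":1,"tx":-0.4,"ty":0.2,"tz":0,"rx":0,"ry":0,"rz":0}
    - {"jaw":1,"tx":0,"ty":0,"tz":1,"rx":0,"ry":0,"rz":0}
    - {"jaw":1,"tx":0,"ty":0,"tz":1,"rx":0,"ry":0,"rz":0}
    - {"jaw":1,"tx":0,"ty":0,"tz":1,"rx":0,"ry":0,"rz":0}
    - {"jaw":1,"tx":0,"ty":0,"tz":0.9,"rx":0,"ry":0,"rz":0}
    - {"jaw":1,"tx":0,"ty":0,"tz":0,"rx":0,"ry":0,"rz":0}
    - {"jaw":1,"tx":0,"ty":0,"tz":0,"rx":0,"ry":0,"rz":0}

```text
time: 5.45
position: [0.6594, -0.2324, 0.082]
tcp_rot: [-3.141, -0.0, 1.356]
contact_force: [0.0, -0.4, 0.8]
width: 1.002
finger_force: 0.0
```

carry_out:
  targets:
    - {"jaw":0.3,"tx":0,"ty":0,"tz":0,"rx":0,"ry":0,"rz":0}
    - {"jaw":0.3,"tx":0,"ty":0,"tz":0,"rx":0,"ry":0,"rz":0}
    - {"jaw":0.3,"tx":0,"ty":0,"tz":0,"rx":0,"ry":0,"rz":0}
    - {"jaw":0.3,"tx":0,"ty":0,"tz":0,"rx":0,"ry":0,"rz":0}
    - {"jaw":0.3,"tx":0,"ty":0,"tz":0,"rx":0,"ry":0,"rz":0}
    - {"jaw":0.3,"tx":0,"ty":0,"tz":0,"rx":0,"ry":0,"rz":0}
    - {"jaw":0,"tx":0,"ty":0,"tz":0,"rx":0,"ry":0,"rz":0}
    - {"jaw":0,"tx":0,"ty":0,"tz":0,"rx":0,"ry":0,"rz":0}
    - {"jaw":0,"tx":0,"ty":0,"tz":0,"rx":0,"ry":0,"rz":0}
    - {"jaw":0,"tx":0,"ty":0,"tz":0,"rx":0,"ry":0,"rz":0}
    - {"jaw":0,"tx":0,"ty":0,"tz":0,"rx":0,"ry":0,"rz":0}
    - {"jaw":0,"tx":0,"ty":0,"tz":0,"rx":0,"ry":0,"rz":0}
  newtons: 30

```text
time: 6.65
position: [0.6596, -0.2325, 0.0823]
tcp_rot: [3.142, 0.0, 1.356]
contact_force: [0.5, -0.0, -1.2]
width: 0.161
finger_force: 32.4
```

carry_out:
  targets:
    - {"jaw":0,"tx":0,"ty":0,"tz":0,"rx":0,"ry":0,"rz":0}
    - {"jaw":0,"tx":0,"ty":0,"tz":0,"rx":0,"ry":0,"rz":0}
    - {"jaw":0,"tx":0,"ty":0,"tz":-0.5,"rx":0,"ry":0,"rz":0}
    - {"jaw":0,"tx":0,"ty":0,"tz":-0.5,"rx":0,"ry":0,"rz":0}
    - {"jaw":0,"tx":0,"ty":0,"tz":-1,"rx":0,"ry":0,"rz":0}
    - {"jaw":0,"tx":0,"ty":0,"tz":-1.5,"rx":0,"ry":0,"rz":0}
    - {"jaw":0,"tx":0,"ty":0,"tz":-2,"rx":0,"ry":0,"rz":0}
    - {"jaw":0,"tx":0,"ty":0,"tz":-2,"rx":0,"ry":0,"rz":0}
    - {"jaw":0,"tx":0,"ty":0,"tz":-2,"rx":0,"ry":0,"rz":0}
    - {"jaw":0,"tx":0,"ty":0,"tz":-1.5,"rx":0,"ry":0,"rz":0}
    - {"jaw":0,"tx":0,"ty":0,"tz":0,"rx":0,"ry":0,"rz":0}
    - {"jaw":0,"tx":0,"ty":0,"tz":0,"rx":0,"ry":0,"rz":0}
  newtons: 100

```text
time: 7.85
position: [0.6595, -0.2325, 0.1925]
tcp_rot: [3.141, 0.0, 1.356]
contact_force: [-0.7, 0.4, -3.5]
width: 0.148
finger_force: 97.7
```

Run:
```python
from rig import sensors, vision
import cv2
a=vision.read_camera("scene")
cv2.imwrite("pics/s2.png",cv2.resize(a[170:330,200:420],None,fx=3.5,fy=3.5,interpolation=cv2.INTER_CUBIC))
s=sensors.observe();print(s["position"],s["tcp_rot"],s["contact_force"],s["wrist_torque"],s["q"],s["width"])
```

```text
[ 0.65917478 -0.23235347  0.19165969] [-3.14063667e+00 -8.61528073e-07  1.35624496e+00] [ 0.32405059  0.52051579 -4.15059224] [ 0.02294582  0.04731391 -0.00857267] [-3.38840990e-01  5.61209959e-01  3.91081601e-01  1.40161669e+00
 -1.17658551e-04  1.44650676e+00] 0.14796581150582527
```

View pics/s2.png

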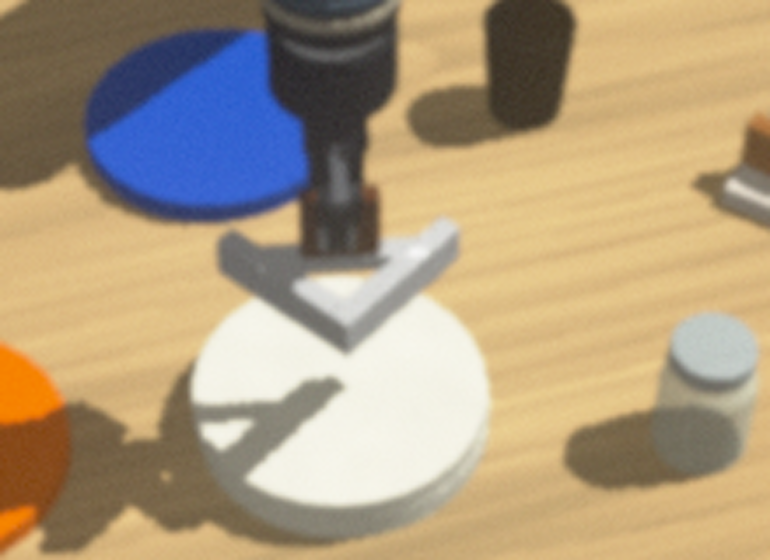

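The square hangs level in the fingers, with its heel at crop (347,340). The pile hasn't moved and the jar and cup are untouched. Next I'm turning it 9.2° and carrying it over to the mould.

carry_out:
  targets:
    - {"jaw":0,"tx":0,"ty":0,"tz":0,"rx":0,"ry":0,"rz":-4.6}
    - {"jaw":0,"tx":0,"ty":0,"tz":0,"rx":0,"ry":0,"rz":-4.6}
    - {"jaw":0,"tx":1,"ty":-0.35,"tz":0,"rx":0,"ry":0,"rz":0}
    - {"jaw":0,"tx":2.3,"ty":-0.8,"tz":0,"rx":0,"ry":0,"rz":0}
    - {"jaw":0,"tx":2.3,"ty":-0.8,"tz":0,"rx":0,"ry":0,"rz":0}
    - {"jaw":0,"tx":2.3,"ty":-0.8,"tz":0,"rx":0,"ry":0,"rz":0}
    - {"jaw":0,"tx":2.3,"ty":-0.8,"tz":0,"rx":0,"ry":0,"rz":0}
    - {"jaw":0,"tx":2.3,"ty":-0.8,"tz":0,"rx":0,"ry":0,"rz":0}
    - {"jaw":0,"tx":2.3,"ty":-0.8,"tz":0,"rx":0,"ry":0,"rz":0}
    - {"jaw":0,"tx":2.3,"ty":-0.8,"tz":0,"rx":0,"ry":0,"rz":0}
    - {"jaw":0,"tx":2.3,"ty":-0.8,"tz":0,"rx":0,"ry":0,"rz":0}
    - {"jaw":0,"tx":2.3,"ty":-0.8,"tz":0,"rx":0,"ry":0,"rz":0}

```text
time: 9.1
position: [0.5946, -0.0102, 0.1917]
tcp_rot: [-3.14, -0.0, 1.514]
contact_force: [-0.1, -0.6, -3.6]
width: 0.151
finger_force: 97.7
```

carry_out:
  targets:
    - {"jaw":0,"tx":2.3,"ty":-0.8,"tz":0,"rx":0,"ry":0,"rz":0}
    - {"jaw":0,"tx":2.3,"ty":-0.8,"tz":0,"rx":0,"ry":0,"rz":0}
    - {"jaw":0,"tx":2.3,"ty":-0.8,"tz":0,"rx":0,"ry":0,"rz":0}
    - {"jaw":0,"tx":2.3,"ty":-0.8,"tz":0,"rx":0,"ry":0,"rz":0}
    - {"jaw":0,"tx":2.3,"ty":-0.8,"tz":0,"rx":0,"ry":0,"rz":0}
    - {"jaw":0,"tx":2.3,"ty":-0.8,"tz":0,"rx":0,"ry":0,"rz":0}
    - {"jaw":0,"tx":2.3,"ty":-0.8,"tz":0,"rx":0,"ry":0,"rz":0}
    - {"jaw":0,"tx":2.3,"ty":-0.8,"tz":0,"rx":0,"ry":0,"rz":0}
    - {"jaw":0,"tx":2.3,"ty":-0.8,"tz":0,"rx":0,"ry":0,"rz":0}
    - {"jaw":0,"tx":1,"ty":-0.35,"tz":0,"rx":0,"ry":0,"rz":0}
    - {"jaw":0,"tx":0,"ty":0,"tz":0,"rx":0,"ry":0,"rz":0}
    - {"jaw":0,"tx":0,"ty":0,"tz":0,"rx":0,"ry":0,"rz":0}

```text
time: 10.3
position: [0.5319, 0.2087, 0.1921]
tcp_rot: [-3.141, 0.001, 1.516]
contact_force: [-0.1, -0.5, -3.4]
width: 0.15
finger_force: 97.7
```

carry_out:
  targets:
    - {"jaw":0,"tx":1.85,"ty":-0.65,"tz":0,"rx":0,"ry":0,"rz":0}
    - {"jaw":0,"tx":0,"ty":0,"tz":1.5,"rx":0,"ry":0,"rz":0}
    - {"jaw":0,"tx":0,"ty":0,"tz":2,"rx":0,"ry":0,"rz":0}
    - {"jaw":0,"tx":0,"ty":0,"tz":2,"rx":0,"ry":0,"rz":0}
    - {"jaw":0,"tx":0,"ty":0,"tz":1.5,"rx":0,"ry":0,"rz":0}
    - {"jaw":0,"tx":0,"ty":0,"tz":1,"rx":0,"ry":0,"rz":0}
    - {"jaw":0,"tx":0,"ty":0,"tz":0,"rx":0,"ry":0,"rz":0}
    - {"jaw":0,"tx":0,"ty":0,"tz":0,"rx":0,"ry":0,"rz":0}

```text
time: 11.1
position: [0.527, 0.2274, 0.1127]
tcp_rot: [3.141, 0.0, 1.516]
contact_force: [-1.1, 0.0, -2.8]
width: 0.152
finger_force: 97.6
```

Run:
```python
from rig import sensors, vision
import cv2
a=vision.read_camera("scene"); b=vision.read_camera("top")
z=lambda im:cv2.convertScaleAbs(cv2.resize(im,(400,500),interpolation=cv2.INTER_CUBIC),alpha=1.4)
cv2.imwrite("pics/s3.png",cv2.hconcat([z(a[150:275,400:500]),z(b[185:335,60:180])]))
s=sensors.observe();print(s["position"],s["tcp_rot"],s["contact_force"])
```

```text
[0.52731143 0.2278705  0.11321931] [ 3.14024195e+00 -5.31425927e-04  1.51642473e+00] [ 0.58697586  0.44576494 -2.98053927]
```

View pics/s3.png

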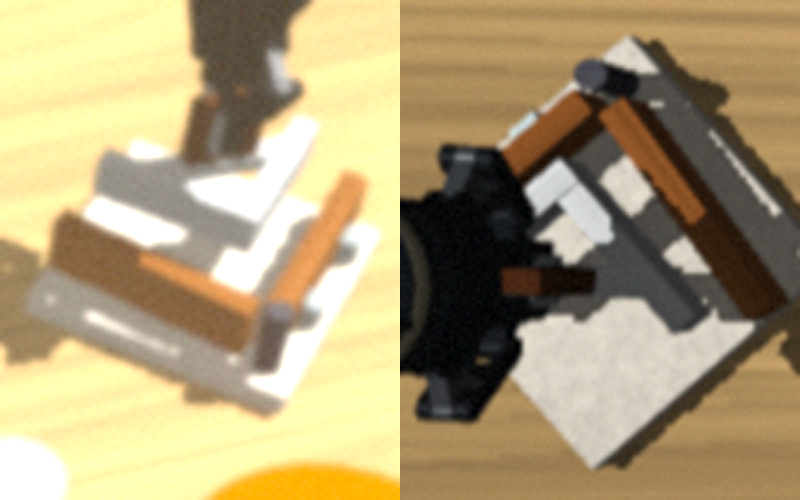

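The square is above the base and inside the corner, clear of both boards. In the top crop its heel top is at (565,158) and its y-leg end at (710,318). I'll check these against the predicted pixels.

Run:
```python
from h import *
a=np.radians(np.degrees(1.5164)+45); h=np.array([.5273,.2279])-.06364*np.array([np.cos(a+np.pi/4),np.sin(a+np.pi/4)])
print(h,proj(world([*h,a],.0705)(np.array([[0,0,.03],[0,.11,.03]])),"top"), [[109.5,232.4],[153,280.4]])
```

```text
[0.59084587 0.22443992] [[108.26915634 232.33822505]
 [149.09996239 279.50857759]] [[109.5, 232.4], [153, 280.4]]
```

carry_out:
  targets:
    - {"jaw":0,"tx":0,"ty":0,"tz":1.5,"rx":0,"ry":0,"rz":0}
    - {"jaw":0,"tx":0,"ty":0,"tz":1.5,"rx":0,"ry":0,"rz":0}
    - {"jaw":0,"tx":0,"ty":0,"tz":1,"rx":0,"ry":0,"rz":0}
    - {"jaw":0,"tx":0,"ty":0,"tz":0.5,"rx":0,"ry":0,"rz":0}
    - {"jaw":0,"tx":0,"ty":0,"tz":0.3,"rx":0,"ry":0,"rz":0}
    - {"jaw":0,"tx":0,"ty":0,"tz":0.2,"rx":0,"ry":0,"rz":0}
    - {"jaw":0,"tx":0,"ty":0,"tz":0.1,"rx":0,"ry":0,"rz":0}
    - {"jaw":0,"tx":0,"ty":0,"tz":0,"rx":0,"ry":0,"rz":0}
    - {"jaw":0,"tx":0,"ty":0,"tz":0,"rx":0,"ry":0,"rz":0}

```text
time: 12.1
position: [0.5268, 0.2279, 0.0616]
tcp_rot: [3.141, -0.0, 1.517]
contact_force: [-0.2, -0.1, -2.7]
width: 0.151
finger_force: 97.9
```

carry_out:
  targets:
    - {"jaw":0,"tx":0,"ty":0,"tz":0.05,"rx":0,"ry":0,"rz":0}
    - {"jaw":0,"tx":0,"ty":0,"tz":0.05,"rx":0,"ry":0,"rz":0}
    - {"jaw":0,"tx":0,"ty":0,"tz":0,"rx":0,"ry":0,"rz":0}
    - {"jaw":0,"tx":0,"ty":0,"tz":0,"rx":0,"ry":0,"rz":0}

```text
time: 12.5
position: [0.5268, 0.2279, 0.0604]
tcp_rot: [3.141, -0.0, 1.517]
contact_force: [-0.3, -0.6, -2.0]
width: 0.148
finger_force: 98.0
```

carry_out:
  targets:
    - {"jaw":0,"tx":0,"ty":0,"tz":0.05,"rx":0,"ry":0,"rz":0}
    - {"jaw":0,"tx":0,"ty":0,"tz":0,"rx":0,"ry":0,"rz":0}
    - {"jaw":0,"tx":0,"ty":0,"tz":0,"rx":0,"ry":0,"rz":0}

```text
time: 12.8
position: [0.5269, 0.2279, 0.0604]
tcp_rot: [3.141, -0.0, 1.517]
contact_force: [-1.8, -0.7, 5.7]
width: 0.151
finger_force: 99.1
```

carry_out:
  targets:
    - {"jaw":0,"tx":0,"ty":0,"tz":0.05,"rx":0,"ry":0,"rz":0}
    - {"jaw":0,"tx":0,"ty":0,"tz":0,"rx":0,"ry":0,"rz":0}
    - {"jaw":0,"tx":0,"ty":0,"tz":0,"rx":0,"ry":0,"rz":0}

```text
time: 13.1
position: [0.5269, 0.2279, 0.0604]
tcp_rot: [3.141, -0.0, 1.517]
contact_force: [-3.4, -1.8, 9.8]
width: 0.148
finger_force: 99.8
```

carry_out:
  targets:
    - {"jaw":0,"tx":0,"ty":0,"tz":-0.06,"rx":0,"ry":0,"rz":0}
    - {"jaw":0,"tx":0,"ty":0.3,"tz":0,"rx":0,"ry":0,"rz":0}
    - {"jaw":0,"tx":0,"ty":0.3,"tz":0,"rx":0,"ry":0,"rz":0}
    - {"jaw":0,"tx":0,"ty":0.3,"tz":0,"rx":0,"ry":0,"rz":0}
    - {"jaw":0,"tx":0,"ty":0.3,"tz":0,"rx":0,"ry":0,"rz":0}
    - {"jaw":0,"tx":0,"ty":0.3,"tz":0,"rx":0,"ry":0,"rz":0}
    - {"jaw":0,"tx":0,"ty":0.3,"tz":0,"rx":0,"ry":0,"rz":0}
    - {"jaw":0,"tx":0,"ty":0.3,"tz":0,"rx":0,"ry":0,"rz":0}
    - {"jaw":0,"tx":0,"ty":0,"tz":0,"rx":0,"ry":0,"rz":0}
    - {"jaw":0,"tx":0,"ty":0,"tz":0,"rx":0,"ry":0,"rz":0}

```text
time: 14.1
position: [0.5467, 0.2271, 0.0604]
tcp_rot: [-3.14, -0.001, 1.517]
contact_force: [-5.9, 2.3, 9.0]
width: 0.157
finger_force: 99.7
```

```bash
cat > st.py <<'E'
from rig import sensors; import numpy as np
s=sensors.observe(); F=s["contact_force"]; a=np.radians(131.94); c,si=np.cos(a),np.sin(a)
d=s["position"][:2]-[.61974,.22248]
print("t",s["time"],"pos fence mm",np.round(1000*np.array([c*d[0]+si*d[1],-si*d[0]+c*d[1]]),2),"z",s["position"][2],"sqyaw",np.degrees(s["tcp_rot"][2])+45-131.94,
 "F wing,fence,z",np.round([c*F[0]+si*F[1],-si*F[0]+c*F[1],F[2]],1),"T",np.round(s["wrist_torque"],2))
E
python3 st.py
```

```text
t 14.1 pos fence mm [52.25 51.2 ] z 0.060370555375199766 sqyaw -0.0160279555169609 F wing,fence,z [5.6 2.9 9. ] T [ 0.19  1.32 -0.2 ]
```

carry_out:
  targets:
    - {"jaw":0,"tx":0,"ty":0.1,"tz":-0.03,"rx":0,"ry":0,"rz":0}
    - {"jaw":0,"tx":0,"ty":0.1,"tz":0,"rx":0,"ry":0,"rz":0}
    - {"jaw":0,"tx":0,"ty":0.1,"tz":0,"rx":0,"ry":0,"rz":0}
    - {"jaw":0,"tx":0,"ty":0.1,"tz":0,"rx":0,"ry":0,"rz":0}
    - {"jaw":0,"tx":0,"ty":0.1,"tz":0,"rx":0,"ry":0,"rz":0}
    - {"jaw":0,"tx":0,"ty":0,"tz":0,"rx":0,"ry":0,"rz":0}
    - {"jaw":0,"tx":0,"ty":0,"tz":0,"rx":0,"ry":0,"rz":0}

```text
time: 14.8
position: [0.5514, 0.2268, 0.0604]
tcp_rot: [-3.139, -0.001, 1.517]
contact_force: [-7.1, 0.8, 7.9]
width: 0.148
finger_force: 99.3
```

```bash
python3 st.py
```

```text
t 14.8 pos fence mm [48.9  47.99] z 0.060397690347201126 sqyaw -0.010372721947675245 F wing,fence,z [5.3 4.7 7.9] T [ 0.23  1.34 -0.2 ]
```

carry_out:
  targets:
    - {"jaw":0,"tx":0,"ty":0.1,"tz":-0.02,"rx":0,"ry":0,"rz":0}
    - {"jaw":0,"tx":0,"ty":0.1,"tz":0,"rx":0,"ry":0,"rz":0}
    - {"jaw":0,"tx":0,"ty":0,"tz":0,"rx":0,"ry":0,"rz":0}
    - {"jaw":0,"tx":0,"ty":0,"tz":0,"rx":0,"ry":0,"rz":0}

```text
time: 15.2
position: [0.5534, 0.2266, 0.0604]
tcp_rot: [-3.139, -0.0, 1.517]
contact_force: [-6.5, 1.6, 5.2]
width: 0.151
finger_force: 99.0
```

```bash
python3 st.py
```

```text
t 15.2 pos fence mm [47.39 46.54] z 0.06044033746637073 sqyaw -0.014179018633939222 F wing,fence,z [5.6 3.8 5.2] T [ 0.26  1.25 -0.16]
```

carry_out:
  targets:
    - {"jaw":0,"tx":0,"ty":0.1,"tz":0,"rx":0,"ry":0,"rz":0}
    - {"jaw":0,"tx":0,"ty":0.05,"tz":0,"rx":0,"ry":0,"rz":0}
    - {"jaw":0,"tx":0,"ty":0,"tz":0,"rx":0,"ry":0,"rz":0}
    - {"jaw":0,"tx":0,"ty":0,"tz":0,"rx":0,"ry":0,"rz":0}

```text
time: 15.6
position: [0.5548, 0.2266, 0.0605]
tcp_rot: [-3.139, -0.0, 1.517]
contact_force: [-6.7, 2.1, 6.9]
width: 0.153
finger_force: 99.1
```

```bash
python3 st.py
```

```text
t 15.6 pos fence mm [46.44 45.58] z 0.06045233684557728 sqyaw -0.011217926948773993 F wing,fence,z [6.  3.6 6.9] T [ 0.24  1.4  -0.18]
```

carry_out:
  targets:
    - {"jaw":0,"tx":0,"ty":0.1,"tz":0,"rx":0,"ry":0,"rz":0}
    - {"jaw":0,"tx":0,"ty":0,"tz":0,"rx":0,"ry":0,"rz":0}
    - {"jaw":0,"tx":0,"ty":0,"tz":0,"rx":0,"ry":0,"rz":0}

```text
time: 15.9
position: [0.555, 0.2265, 0.0605]
tcp_rot: [-3.138, -0.0, 1.517]
contact_force: [-10.6, 1.5, 9.7]
width: 0.149
finger_force: 99.6
```

```bash
python3 st.py
```

```text
t 15.9 pos fence mm [46.28 45.47] z 0.06048064962263379 sqyaw 0.0021365646060473864 F wing,fence,z [8.2 6.9 9.7] T [ 0.3   1.94 -0.16]
```

carry_out:
  targets:
    - {"jaw":0,"tx":0,"ty":0.1,"tz":0,"rx":0,"ry":0,"rz":0}
    - {"jaw":0,"tx":0,"ty":0,"tz":0,"rx":0,"ry":0,"rz":0}
    - {"jaw":0,"tx":0,"ty":0,"tz":0,"rx":0,"ry":0,"rz":0}

```text
time: 16.2
position: [0.5551, 0.2265, 0.0605]
tcp_rot: [-3.136, -0.0, 1.518]
contact_force: [-14.5, 1.2, 13.2]
width: 0.152
finger_force: 100.1
```

```bash
python3 st.py
```

```text
t 16.2 pos fence mm [46.17 45.41] z 0.06053027424893832 sqyaw 0.017803867905541892 F wing,fence,z [10.6 10.  13.2] T [ 0.26  2.66 -0.13]
```

carry_out:
  targets:
    - {"jaw":0,"tx":0,"ty":0,"tz":-0.06,"rx":0,"ry":0,"rz":0}
    - {"jaw":0,"tx":-0.07,"ty":0.07,"tz":0,"rx":0,"ry":0,"rz":0}
    - {"jaw":0,"tx":0,"ty":0,"tz":0,"rx":0,"ry":0,"rz":0}
    - {"jaw":0,"tx":0,"ty":0,"tz":0,"rx":0,"ry":0,"rz":0}

```text
time: 16.6
position: [0.5552, 0.2262, 0.0607]
tcp_rot: [-3.135, -0.001, 1.518]
contact_force: [-15.5, 4.9, 9.2]
width: 0.157
finger_force: 99.8
```

```bash
python3 st.py;  python3 - <<'E'
from rig import sensors, vision
import cv2
a=vision.read_camera("scene"); b=vision.read_camera("top")
z=lambda im:cv2.convertScaleAbs(cv2.resize(im,(400,500),interpolation=cv2.INTER_CUBIC),alpha=1.4)
cv2.imwrite("pics/s4.png",cv2.hconcat([z(a[160:260,405:485]),z(b[190:290,90:170])]))
E
```

```text
t 16.6 pos fence mm [45.89 45.52] z 0.060652737009243694 sqyaw 0.055418456056543164 F wing,fence,z [14.   8.2  9.2] T [0.91 2.9  0.05]
```

View pics/s4.png

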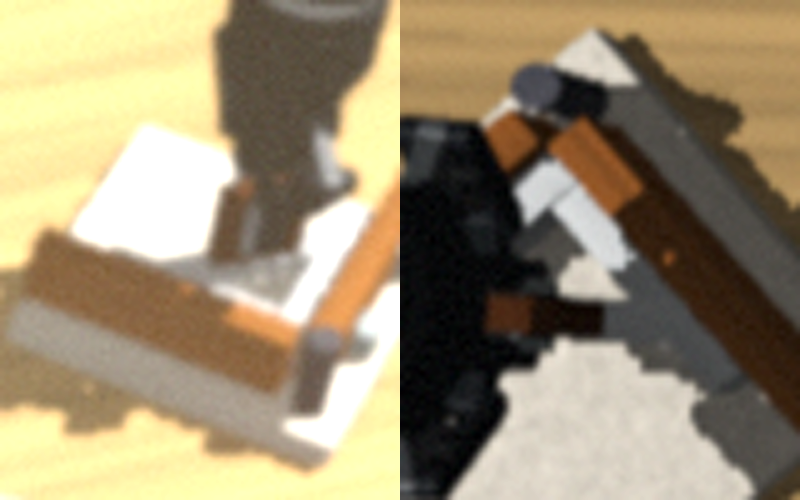

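The heel sits in the corner, and the picture shows the square's top against the wing from (540,165) down. Both boards now push back firmly. Tz suggests that fence contact is mostly near the heel, so I'm probing yaw in small turns.

carry_out:
  targets:
    - {"jaw":0,"tx":0,"ty":0,"tz":0,"rx":0,"ry":0,"rz":0.3}
    - {"jaw":0,"tx":0.03,"ty":-0.03,"tz":0,"rx":0,"ry":0,"rz":0}
    - {"jaw":0,"tx":0,"ty":0,"tz":0,"rx":0,"ry":0,"rz":0}
    - {"jaw":0,"tx":0,"ty":0,"tz":0,"rx":0,"ry":0,"rz":0}

```text
time: 17.1
position: [0.5552, 0.2265, 0.0606]
tcp_rot: [-3.136, -0.001, 1.513]
contact_force: [-13.4, 4.2, 7.5]
width: 0.156
finger_force: 99.5
```

```bash
python3 st.py
```

```text
t 17.1 pos fence mm [46.12 45.34] z 0.06062042097504196 sqyaw -0.24221397833090919 F wing,fence,z [12.1  7.2  7.5] T [0.87 2.64 0.07]
```

carry_out:
  targets:
    - {"jaw":0,"tx":0,"ty":0,"tz":0,"rx":0,"ry":0,"rz":0.3}
    - {"jaw":0,"tx":0,"ty":0,"tz":0,"rx":0,"ry":0,"rz":0}
    - {"jaw":0,"tx":0,"ty":0,"tz":0,"rx":0,"ry":0,"rz":0}

```text
time: 17.4
position: [0.5552, 0.2266, 0.0606]
tcp_rot: [-3.136, -0.001, 1.508]
contact_force: [-13.6, 4.1, 7.8]
width: 0.151
finger_force: 99.5
```

```bash
python3 st.py
```

```text
t 17.4 pos fence mm [46.22 45.27] z 0.06058260307382868 sqyaw -0.5227646704871631 F wing,fence,z [12.2  7.4  7.8] T [0.91 2.69 0.29]
```

carry_out:
  targets:
    - {"jaw":0,"tx":0,"ty":0,"tz":0,"rx":0,"ry":0,"rz":0.3}
    - {"jaw":0,"tx":0,"ty":0,"tz":0,"rx":0,"ry":0,"rz":0}
    - {"jaw":0,"tx":0,"ty":0,"tz":0,"rx":0,"ry":0,"rz":0}

```text
time: 17.7
position: [0.5552, 0.2266, 0.0606]
tcp_rot: [-3.136, -0.001, 1.503]
contact_force: [-13.5, 3.8, 7.9]
width: 0.151
finger_force: 99.6
```

```bash
python3 st.py
```

```text
t 17.7 pos fence mm [46.21 45.26] z 0.06063565895929124 sqyaw -0.7989602854084126 F wing,fence,z [11.9  7.5  7.9] T [0.93 2.56 0.52]
```

carry_out:
  targets:
    - {"jaw":0,"tx":0,"ty":0,"tz":0,"rx":0,"ry":0,"rz":0.3}
    - {"jaw":0,"tx":0,"ty":0,"tz":0,"rx":0,"ry":0,"rz":0}
    - {"jaw":0,"tx":0,"ty":0,"tz":0,"rx":0,"ry":0,"rz":0}

```text
time: 18.0
position: [0.5552, 0.2266, 0.0606]
tcp_rot: [-3.136, -0.001, 1.499]
contact_force: [-13.0, 3.2, 7.7]
width: 0.148
finger_force: 99.9
```

```bash
python3 st.py
```

```text
t 18.0 pos fence mm [46.23 45.23] z 0.060646237975753955 sqyaw -1.0694893773605543 F wing,fence,z [11.1  7.6  7.7] T [0.94 2.61 0.86]
```

Translation and force stayed constant while only the torque grew (0.07 to 0.86 N m). So the square is held flush against the fence and only the pads are twisting. I'm going back to the middle of that range, adding fence and downward push, and taking out the 0.3° tool tilt.

carry_out:
  targets:
    - {"jaw":0,"tx":0,"ty":0,"tz":0.08,"rx":0,"ry":0,"rz":0}
    - {"jaw":0,"tx":0.07,"ty":0.07,"tz":0,"rx":0,"ry":0,"rz":-0.55}
    - {"jaw":0,"tx":0,"ty":0,"tz":0,"rx":-0.3,"ry":0,"rz":0}
    - {"jaw":0,"tx":0,"ty":0,"tz":0,"rx":0,"ry":0,"rz":0}
    - {"jaw":0,"tx":0,"ty":0,"tz":0,"rx":0,"ry":0,"rz":0}

```text
time: 18.5
position: [0.5551, 0.2267, 0.0604]
tcp_rot: [-3.14, -0.0, 1.507]
contact_force: [-19.0, 1.7, 16.5]
width: 0.152
finger_force: 100.9
```

```bash
python3 st.py
python3 - <<'E'
from rig import sensors, vision
import cv2
print(sensors.observe()["tcp_rot"])
a=vision.read_camera("scene"); b=vision.read_camera("top")
z=lambda im,w:cv2.convertScaleAbs(cv2.resize(im,(w,600),interpolation=cv2.INTER_CUBIC),alpha=1.2)
cv2.imwrite("pics/s5.png",cv2.hconcat([z(a[185:255,405:455],400),z(b[200:290,110:170],400)]))
E
```

```text
t 18.5 pos fence mm [46.33 45.21] z 0.06043416423506438 sqyaw -0.5721365013959598 F wing,fence,z [14.  13.  16.5] T [0.31 3.66 0.34]
[-3.14003155e+00 -2.70785964e-04  1.50740359e+00]
```

View pics/s5.png

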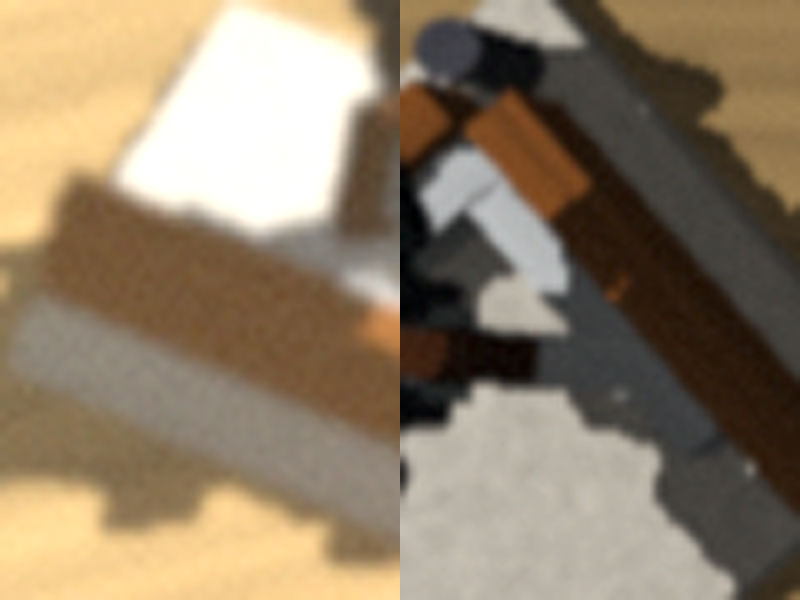

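The picture shows the square's y-leg touching the wing along its full length, from about (480,190) to (720,440), and the heel is in the corner. Both boards push back at about 13–14 N, the tool is level and the torque is in the flush range, so I'm handing in.

```bash
python3 -c "
from rig import bot; print(bot.finish_job())"; python3 st.py
```

```text
the job is handed in; nothing more can be done
None
the job is handed in; nothing more can be done
```

I lifted the square off the pile without disturbing it, set it on the base board, pressed it into the corner against both boards (13–14 N each), and handed in at about 18.6 s still gripping and pressing; flushness along the fence was judged from force and torque, because the gripper hid that leg from the camera.

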